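# Lay the last cam follower in its tray, fin up

### The job

Roll the cam follower that lies in the steel V-block until its fin stands straight up there, then lift it out and lay it in the tray's empty cradle, turned like the two followers already in the tray: fin straight up, nose pointing the same way and in line with theirs. Let go of it, and leave the two laid followers and everything else where they are.

Things in the scene. Friction and masses are not known exactly. Their poses are not given: they have to be found in the camera images.
- follower: Follower to lay: black phenolic bar, 24 mm dia, 90 mm long, steel nose stub (12 dia x 14 mm) on one end, fin along its side; 80 g. Origin: mid-bar on the axis; +x to the nose, z out through the fin. Fin: x 1 to 31 mm, 6 mm thick, top 39 mm from the axis. Starts with the fin leaning 43 degrees sideways. Slick (friction 0.3): it turns in the V when the fin is pushed, stays where left.
- follower_nose (a point): Tip of the follower's nose, on its axis, 59 mm from its origin.
- follower_fin (a point): Middle of the top edge of the follower's fin, 16 mm along the axis from its origin and 39 mm out from the axis.
- vblock: Steel V-block, fixed, base 90 x 60 x 16 mm, with a 90 degree V, 70 mm long, open upward. Origin: middle of its underside, on the shelf; x along the V, z up. A follower resting in the V has its axis 36 mm above this origin; the V's lips are 3 mm below that axis, 19 mm to either side.
- tray: Shallow dark wooden tray, fixed, 150 x 250 mm with a floor 4 mm thick and rim 16 mm high, origin at the middle of its underside. It carries three wooden cradles side by side, 75 mm apart along its y axis.
- cradle_empty: The empty cradle: pale wooden V, 70 mm long on a 90 x 45 mm foot, fixed. Origin: middle of its underside, 4 mm above the shelf. x along the V, towards where the noses in the tray point; z up. A follower resting in it has its axis 26 mm above this origin and belongs with its own origin straight above this one; the V's lips are 3 mm below that axis, 19 mm to either side.
- pattern_a: A follower of the same shape and axes already laid correctly, loose, in its cradle: fin up, its origin above the middle of that cradle.
- pattern_b: The second follower already laid correctly in the tray, the same.
- mallet: Bystander: copper-faced mallet, about 255 mm long, 36 mm high, lying beyond the work, handle sideways.
- flyball: Bystander: nickel flyball, 54 mm ball on a short neck, 60 mm high, standing.
- nipple: Bystander: stubby brass grease nipple, 26 mm wide, 33 mm high, standing.
Mind the look-alikes: they are no part of the job. Leave any orange or red look-alike of the vblock alone.

How it is judged:
By the outcome, as a careful person would: the job done as asked, in the order asked, and still so for the second after the job is handed in, with the robot touching nothing.
It also fails if it takes over 38 s, if anything falls off the work surface, if the arm or the gripper's body presses on something with over 40 N, if the wrist force passes 120 N, or if a joint passes its speed limit or range.

### The arm

A 7-joint arm with a two-finger parallel gripper is mounted at the origin on the work surface. World frame = base frame: x ahead of the robot, y to its left, z up, the work surface at z = 0. Lengths are in mm, angles in degrees, forces in N, time in s.
With the tool pointing down it reaches from about 425 to 825 mm from the base axis. Payload 3.6 kg.
Tool frame: the origin (TCP) lies midway between the tips of the shut fingers; the grasp point (between the pads) lies 19 mm behind it; z points along the fingers, y is the line along which they close (so a half turn about z gives the same grasp; the last joint's range is limited). The gripper opens to 93 mm and grips with 3 to 60 N. Pads are 15 mm wide; open, the fingers measure 128 mm over their backs; the gripper's body (75 mm by 188 mm) begins 65 mm behind the grasp point.
Start: joints at [71.648, 35.231, -0.722, 81.555, 0.464, 63.22, -2.315], TCP at [188.247, -622.113, 218.64] pointing down, gripper open.
Joint ranges: [-178.69, 178.69], [-17.37, 117.87], [-77.05, 75.6], [15.02, 138.74], [-78.02, 258.01], [0.78, 113.62], [-162.83, 162.83]. Speed limits (degrees/s): [159.86, 159.86, 180, 180, 180, 180, 180].

### API

Orientations are given as [roll, pitch, yaw] about the fixed x, y, z axes, in that order (R = Rz(yaw) Ry(pitch) Rx(roll)).
In Python, from bench import arm, eoat, planner, eyes gives the robot as it stands. Calls block until the motion is done:
- arm.movep(position, orientation): joint-space move of the TCP to a pose.
- arm.move_l(position, frame=None, v=150, threshold=None): straight line of the TCP; frame=None keeps the orientation; v is the mean speed in mm/s. With threshold (N) it stops when the force on the tool has changed by that much, and returns True; else False.
- arm.movej(angles): joint-space move.
- eoat.move_gripper(opening, grip_force=None): opening from 0.0 (shut) to 1.0 (fully open); grip_force is the grip in N (None keeps the last); returns when the fingers have stopped.
- arm.wait(seconds).
- planner.ik(position, orientation): joint angles nearest the present ones, or None.
- arm.sense(): the state.
- eyes.capture(name): name is "scene" or "side" or "wrist"; returns (picture, depth): 420x560x3 uint8, red, green, blue; 420x560 float32, mm along the optical axis (not along the pixel's ray), 0 where there is no reading.
- eyes.camera_model(name): a dict with "camera_matrix" (3x3 intrinsics, pixels), "D" ([k1, k2, p1, p2, k3] as OpenCV has them; the pictures are not rectified), "R" (3x3) and "t" (3): a world point X has camera coordinates R X + t. Camera axes: x right, y down, z forward; pixel columns grow to the right and rows downward; lengths in mm; the calibration is good to about 2 mm. A picture is of the moment at which its call begins: read the wrist's pose just before it. camera_model takes no time and is no camera call; for the wrist camera it gives the pose at the moment of the call.
A pose or a line that the arm cannot do raises arm.MotionError and nothing moves.
- arm.sign_off(): hands the job in; it is judged then, once.
Trained networks look in the newest picture that a camera, given by its name, has taken for a name from the list of things; names that differ only in an ending like _2 or _b are one class to them, and where a whole thing is asked for, a point or a joint stands for the part that bears it (a point fixed in the world has none). Each returns a list of dicts, best first, with "confidence" (0 to 1); they miss things now and then, are a little off and sometimes report something else, mostly with a low value. They report only what shows in the picture. A call takes as long as a camera call. They do not tell look-alikes from the thing itself.
- eyes.recognise(camera, thing): "point" ([x, y, z] in mm, in world coordinates, good to about 4 mm: the middle of the surface that is visible of it).
- eyes.regions_of(camera, thing): "mask" (420x560 bool, what is visible of it).
- eyes.pinpoint(camera, thing): "point" ([x, y, z] in mm, in world coordinates, good to about 4 mm: a listed point, or the origin of a listed thing).
The state is a dict: "time_s": time; "joint_pos": joint angles; "qvel": joint speeds; "joint_torque": joint torques, N m; "position": TCP position; "tcp_rot": TCP orientation; "contact_force": force on the tool from outside, world axes, zero at the start; "torque": the same for the moment, N m; "finger_gap": opening from 0.0 (shut) to 1.0 (fully open); "gripper_force": force on a finger pad.
Only numpy, scipy, OpenCV 4.12 (cv2) and the standard library are available. Lean on these libraries where they do the work, as an engineer would, in place of code of your own. Each camera call takes 0.05 s, during which the arm holds its last target. There are 200 camera calls.

## Working session

There is one attempt and no reset: what is moved stays moved. The work goes in short steps, each a Python script; the robot and the scene stay as the last script left them, time stands still between calls to the robot, and variables do not carry over. Pictures are saved under pics/ and viewed, at most 10 in all, crops included, and the job is handed in when it is done.

```bash
mkdir -p pics
cat > a.py <<'E'
from bench import arm, eoat, planner, eyes
import cv2, numpy as np
ims=[]
for c in("scene","side"):
    p,d=eyes.capture(c); ims.append(p)
    np.savez(f"{c}.npz",p=p,d=d)
    for n in("follower","follower_nose","follower_fin","vblock","cradle_empty","tray"):
        print(c,n,[(np.round(r["point"]).tolist(),round(r["confidence"],2)) for r in eyes.pinpoint(c,n)])
    cv2.imwrite(f"pics/{c}.png",cv2.resize(p[:,:,::-1],(800,600)))
s=arm.sense();print(s["time_s"],s["position"],s["tcp_rot"])
E
python3 a.py
```

```text
scene follower [([561.0, -272.0, 32.0], 0.7)]
scene follower_nose [([618.0, -278.0, 40.0], 0.95)]
scene follower_fin [([574.0, -296.0, 64.0], 0.57)]
scene vblock [([686.0, -368.0, 2.0], 0.91), ([554.0, -267.0, 1.0], 0.9), ([416.0, -298.0, -2.0], 0.8), ([628.0, -112.0, -0.0], 0.79), ([472.0, -152.0, -1.0], 0.75)]
scene cradle_empty [([516.0, 121.0, 6.0], 0.58)]
scene tray [([500.0, 197.0, -0.0], 0.68), ([558.0, -272.0, -2.0], 0.59)]
side follower [([564.0, -269.0, 34.0], 0.92)]
side follower_nose [([622.0, -279.0, 34.0], 0.92)]
side follower_fin [([572.0, -298.0, 65.0], 0.94)]
side vblock [([685.0, -370.0, -3.0], 0.95), ([557.0, -266.0, -3.0], 0.91), ([472.0, -150.0, 4.0], 0.88), ([414.0, -301.0, 1.0], 0.63)]
side cradle_empty [([523.0, 118.0, 8.0], 0.79), ([487.0, 270.0, 35.0], 0.66)]
side tray [([503.0, 196.0, -4.0], 0.85)]
0.7 [ 188.25231946 -622.10475707  218.67878794] [-1.79999199e+02 -1.91706682e-03  1.68369775e+01]
```

View pics/scene.png

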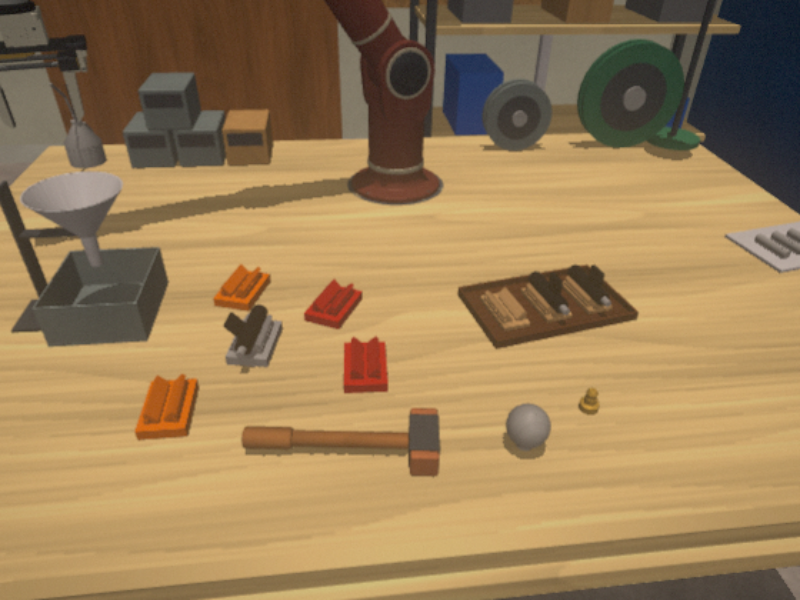

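View pics/side.png

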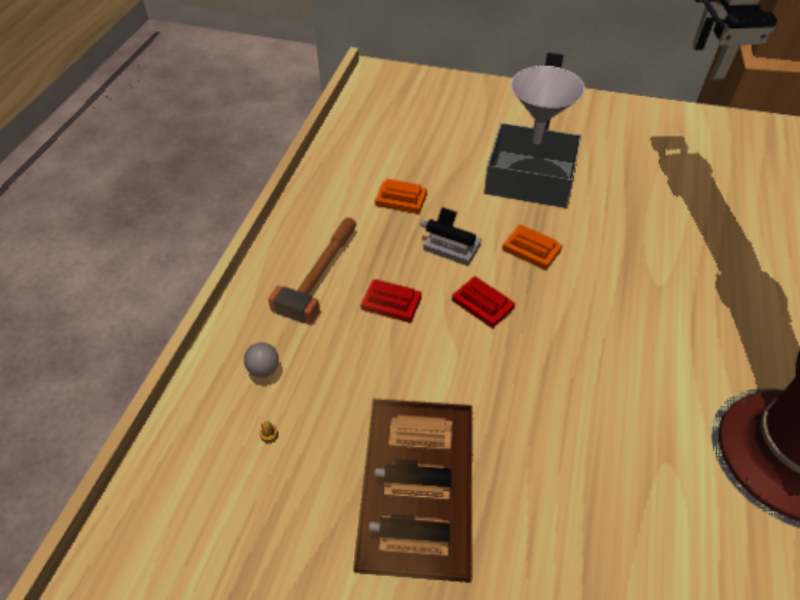

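The follower is in the grey V-block (about (255,335) in the scene picture). Its nose points to +x and its fin leans to -y. The empty cradle is at (505,307), left end of the tray, and the other noses point to +x with a slight turn to +y. I'll take a close look at each from the wrist camera.

```bash
cat > b.py <<'E'
from bench import arm, eoat, planner, eyes
import cv2, numpy as np
def look(tag,names):
    m=eyes.camera_model("wrist"); p,d=eyes.capture("wrist")
    np.savez(f"{tag}.npz",p=p,d=d,K=m["camera_matrix"],D=m["D"],R=m["R"],t=m["t"])
    for n in names:
        print(tag,n,[(np.round(r["point"],1).tolist(),round(r["confidence"],2)) for r in eyes.pinpoint("wrist",n)])
    cv2.imwrite(f"pics/{tag}.png",p[:,:,::-1])
if __name__=="__main__":
    m=eyes.camera_model("wrist"); print("cam",-np.array(m["R"]).T@m["t"],np.array(m["R"])[2])
    arm.movep([520,115,300],[180,0,13]); print(arm.sense()["joint_pos"])
    look("w_tray",["cradle_empty","tray","pattern_a","follower_nose","follower_fin"])
    m=eyes.camera_model("wrist"); print("cam",-np.array(m["R"]).T@m["t"],np.array(m["R"])[2])
    arm.movep([560,-270,260],[180,0,-9]); print(arm.sense()["joint_pos"])
    look("w_vb",["follower","follower_nose","follower_fin","vblock"])
    print(arm.sense()["time_s"])
E
python3 b.py; python3 -c "
import cv2,numpy as np
cv2.imwrite('pics/both.png',cv2.resize(np.hstack([cv2.imread('pics/w_tray.png'),cv2.imread('pics/w_vb.png')]),(800,300)))"
```

```text
cam [ 256.7787869  -600.62513405  384.59840844] [-0.24980698 -0.07520055 -0.96537109]
[   7.17067572   23.10555371  -32.27323239   93.01452401   13.11546558
   67.71168767 -105.14748092]
w_tray cradle_empty [([514.2, 123.4, 3.2], 0.96)]
w_tray tray []
w_tray pattern_a [([482.5, 268.0, 31.0], 0.8), ([495.8, 189.7, 33.1], 0.6)]
w_tray follower_nose []
w_tray follower_fin [([496.9, 190.3, 34.5], 0.41)]
cam [589.88868259 131.50938615 465.86891588] [-0.25445002 -0.05816356 -0.96533527]
[ 36.83014689  32.10214039 -22.75203144  82.66835017  12.71872924
  67.7416639  -86.37827426]
w_vb follower [([562.2, -268.1, 37.8], 0.83)]
w_vb follower_nose [([619.7, -281.9, 31.5], 0.73)]
w_vb follower_fin [([575.1, -295.2, 65.2], 0.61)]
w_vb vblock [([559.1, -269.7, -1.6], 0.87), ([682.9, -368.7, -1.1], 0.83), ([631.6, -111.9, -3.0], 0.77), ([474.7, -148.9, -1.9], 0.75)]
5.5583
```

View pics/both.png

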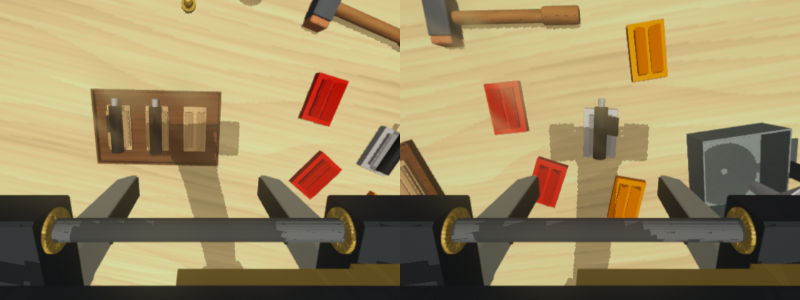

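The left half shows the tray with the empty cradle on the right at (195,128) and both noses pointing up in the picture (+x). The right half shows the follower in the V-block at (601,132), fin leaning right (-y). Next I'll get the axes from the depth clouds.

```bash
cat > c.py <<'E'
import cv2, numpy as np, sys
def cloud(tag):
    f=np.load(f"{tag}.npz"); d=f["d"]; h,w=d.shape
    v,u=np.mgrid[:h,:w]
    n=cv2.undistortPoints(np.stack([u,v],-1).reshape(-1,1,2).astype(np.float64),f["K"],f["D"]).reshape(h,w,2)
    X=np.dstack([n,np.ones((h,w))])*d[...,None]
    X=(X-f["t"])@f["R"]; X[d==0]=np.nan
    return X,f["p"]
def rect(X,m):
    c,s,a=cv2.minAreaRect(X[m][:,:2].astype(np.float32)); return np.round(c,1),np.round(s,1),round(a,2),int(m.sum())
if __name__=="__main__":
    X,p=cloud("w_tray"); x,y,z=np.moveaxis(X,-1,0)
    loc=(abs(x-502)<115)&(abs(y-197)<165)
    print("table z",np.nanmedian(z[(abs(x-620)<20)&(abs(y-150)<40)]))
    for t in(5,8,11):
        m=(loc&(z>t)).astype(np.uint8); _,L,S,_=cv2.connectedComponentsWithStats(m); k=1+S[1:,4].argmax(); print("tray",t,rect(X,L==k))
    c=(abs(x-516)<55)&(abs(y-121)<26); print("lips",rect(X,c&(z>22)),"z max",np.nanmax(z[c]))
    X,p=cloud("w_vb"); x,y,z=np.moveaxis(X,-1,0)
    near=(np.hypot(x-560,y+270)<75)
    for a,b in((5,70),(5,30),(10,30)): print("vb",a,b,rect(X,near&(z>a)&(z<b)))
    g=p.astype(int).sum(-1)
    print("bar+fin z>40",rect(X,near&(z>40)))
    for zz in np.arange(552,566): pass
    a=np.radians(-9); o=np.array([560,-270])
    for it in range(1):
        ax=np.array([np.cos(a),np.sin(a)]);la=np.array([-ax[1],ax[0]])
        s=(X[...,:2]-o)@ax; l=(X[...,:2]-o)@la
        for s0 in range(-46,64,8):
            q=near&(abs(s-s0)<4)&(z>30); 
            if q.sum(): print(s0,int(q.sum()),"lat %.1f..%.1f"%(l[q].min(),l[q].max()),"zmax %.1f at lat %.1f"%(z[q].max(),l[q][z[q].argmax()]), "top mean lat(|l|<14) %.1f z %.1f"%(np.mean(l[q&(z>44)]) if (q&(z>44)).any() else 99,np.mean(z[q])))
E
python3 c.py
```

```text
table z 0.11559495097762931
tray 5 (array([532. , 116.6]), array([ 48.3, 146.2]), 12.72, 64543)
tray 8 (array([532. , 116.6]), array([ 48.3, 146.2]), 12.72, 64543)
tray 11 (array([532. , 116.6]), array([ 48.3, 146.2]), 12.72, 64543)
lips (array([515.7, 114.4]), array([70.8, 55.2]), 12.6, 18338) z max 422.62500584823414
vb 5 70 (array([ 565.4, -270.1]), array([ 59.8, 108.4]), 79.33, 3408)
vb 5 30 (array([ 558.6, -268.9]), array([59.8, 94.7]), 79.33, 972)
vb 10 30 (array([ 558.6, -268.9]), array([59.8, 94.7]), 79.33, 965)
bar+fin z>40 (array([ 581. , -269.5]), array([116. , 110.2]), 42.55, 65921)
-46 22 lat -8.3..13.1 zmax 49.3 at lat 0.6 top mean lat(|l|<14) 2.5 z 45.5
-38 160 lat -17.5..21.0 zmax 48.8 at lat 5.5 top mean lat(|l|<14) 2.4 z 41.6
-30 189 lat -17.4..21.0 zmax 49.2 at lat 3.1 top mean lat(|l|<14) 2.2 z 40.6
-22 192 lat -17.3..20.9 zmax 48.8 at lat 0.7 top mean lat(|l|<14) 1.4 z 40.4
-14 237 lat -45.4..51.5 zmax 345.3 at lat 50.6 top mean lat(|l|<14) 14.1 z 93.0
-6 2080 lat -45.5..51.9 zmax 353.3 at lat 51.8 top mean lat(|l|<14) 13.1 z 294.3
2 3043 lat -45.7..52.0 zmax 361.2 at lat 50.3 top mean lat(|l|<14) 10.1 z 303.2
10 7086 lat -60.3..66.7 zmax 369.1 at lat 53.8 top mean lat(|l|<14) 8.3 z 307.9
18 13042 lat -59.3..65.2 zmax 381.3 at lat 49.8 top mean lat(|l|<14) -1.5 z 364.5
26 27430 lat -58.6..63.1 zmax 383.3 at lat 29.0 top mean lat(|l|<14) 1.1 z 365.8
34 12806 lat -66.2..66.6 zmax 370.1 at lat -45.8 top mean lat(|l|<14) -1.2 z 356.7
42 139 lat -12.1..10.5 zmax 48.8 at lat 1.0 top mean lat(|l|<14) -0.6 z 44.8
50 70 lat -6.2..4.6 zmax 43.4 at lat -0.1 top mean lat(|l|<14) 99.0 z 40.6
58 49 lat -6.1..4.6 zmax 43.8 at lat -2.4 top mean lat(|l|<14) 99.0 z 40.5
```

```bash
cat > d.py <<'E'
from c import *
def prof(X,near,a,o,zl,rng):
    z=X[...,2]; ax=np.array([np.cos(a),np.sin(a)]);la=np.array([-ax[1],ax[0]])
    s=(X[...,:2]-o)@ax; l=(X[...,:2]-o)@la
    for lo,hi in rng:
        q=near&(s>lo)&(s<hi)&(z>zl)
        if q.sum(): print((lo,hi),int(q.sum()),"lat %.1f..%.1f mid %.1f"%(l[q].min(),l[q].max(),(l[q].min()+l[q].max())/2),"s %.1f..%.1f"%(s[q].min(),s[q].max()))
if __name__=="__main__":
    X,p=cloud("w_tray"); X[X[...,2]>100]=np.nan; x,y,z=np.moveaxis(X,-1,0)
    loc=(abs(x-502)<115)&(abs(y-197)<165)
    for t in(6,10,13):
        m=(loc&(z>t)).astype(np.uint8); _,L,S,_=cv2.connectedComponentsWithStats(m); k=1+S[1:,4].argmax(); print("tray",t,rect(X,L==k))
    c=(abs(x-516)<60)&(abs(y-121)<30); print("lips",rect(X,c&(z>20)),rect(X,c&(z>17)),np.nanmax(z[c]))
    for o in((496,191),(479,266)): 
        q=(np.hypot(x-o[0],y-o[1])<36)&(z>50); print("fin",rect(X,q),X[q].mean(0)); q=(np.hypot(x-o[0],y-o[1])<75)&(abs(y-o[1]-.23*(x-o[0]))<20)&(z>33); print("bar",rect(X,q))
    X,p=cloud("w_vb"); X[X[...,2]>100]=np.nan; x,y,z=np.moveaxis(X,-1,0)
    near=(np.hypot(x-560,y+270)<80)
    a=np.radians(-10.7); o=np.array([560,-270.])
    prof(X,near,a,o,30,[(-60,-45),(-40,-20),(-10,-3),(47,54),(54,70)])
    prof(X,near,a,o,46,[(-60,-45),(-44,-20),(38,44),(40,70)])
    prof(X,near,a,o,60,[(-60,70)])
    prof(X,near&(z<20),a,o,9,[(-70,-30),(-70,70)])
E
python3 d.py
```

```text
tray 6 (array([491. , 268.6]), array([103.2,  45. ]), 11.66, 2301)
tray 10 (array([491. , 268.9]), array([103.2,  44.8]), 11.36, 2239)
tray 13 (array([491.1, 268.1]), array([103.2,  41.9]), 11.53, 1992)
lips (array([514.1, 121. ]), array([70.2, 39.4]), 11.87, 933) (array([514.3, 120.9]), array([70.3, 40.5]), 11.5, 1167) 29.9305297138505
fin (array([515.6, 197.8]), array([28.8,  6.5]), 11.55, 175) [516.40935479 196.86235058  65.43927795]
bar (array([506.1, 195.8]), array([103.6,  22.8]), 11.43, 1159)
fin (array([499.9, 270.7]), array([28.8,  6.5]), 10.54, 234) [500.14760822 269.42436275  63.58017065]
bar (array([491.1, 268.4]), array([103.2,  22.5]), 11.15, 1277)
(-40, -20) 461 lat -18.6..20.3 mid 0.8 s -39.8..-20.0
(-10, -3) 172 lat -18.5..20.6 mid 1.0 s -10.0..-3.0
(47, 54) 60 lat -4.7..6.2 mid 0.7 s 47.6..53.8
(54, 70) 49 lat -4.4..6.3 mid 1.0 s 54.4..59.5
(-44, -20) 176 lat -6.3..8.4 mid 1.0 s -43.4..-20.0
(38, 44) 56 lat -6.1..8.1 mid 1.0 s 38.0..43.9
(40, 70) 50 lat -6.0..8.1 mid 1.1 s 40.1..45.0
(-60, 70) 233 lat -27.7..-16.4 mid -22.0 s 1.6..31.5
(-70, -30) 223 lat -28.9..30.0 mid 0.6 s -48.9..-30.2
(-70, 70) 924 lat -29.1..30.8 mid 0.8 s -48.9..41.3
```

```bash
cat > e.py <<'E'
from bench import arm, eoat, planner, eyes
import numpy as np
from b import look
o=[180,0,-10.7]
arm.movep([573.3,-271.5,130],o); arm.move_l([573.3,-271.5,50.5],v=100)
def st(t):
    s=arm.sense(); print(t,s["time_s"],np.round(s["position"],1),"F",np.round(s["contact_force"],2),"T",np.round(s["torque"],2),round(s["finger_gap"]*93,2),s["gripper_force"])
st("down")
for g in(.5,.3,.15,.1):
    eoat.move_gripper(g,3); st(g)
look("w_roll",[])
eoat.move_gripper(0,3); st("grip")
look("w_grip",[])
E
python3 e.py; python3 -c "
import cv2,numpy as np
cv2.imwrite('pics/b2.png',np.hstack([cv2.imread('pics/w_roll.png')[60:330,80:480],cv2.imread('pics/w_grip.png')[60:330,80:480]]))"
```

```text
down 7.0833 [ 574.  -271.7   51.3] F [-0.46  0.91 -0.13] T [-0.   -0.06  0.02] 92.92 0.0
0.5 7.9833 [ 573.3 -271.6   50.5] F [ 0.37 -1.1  -0.19] T [-0.04  0.07 -0.  ] 46.57 0.18422852153889835
0.3 8.5333 [ 573.3 -271.5   50.5] F [-0.88 -0.78  0.28] T [-0.01  0.02  0.02] 28.02 0.09836622106377035
0.15 9.025 [ 573.3 -271.5   50.5] F [0.51 0.05 0.53] T [-0.01  0.05 -0.08] 14.02 0.07695375037656049
0.1 9.375 [ 573.3 -271.5   50.5] F [-0.31  0.75 -1.32] T [-0.04  0.01 -0.03] 9.13 0.07226842688396573
grip 9.7083 [ 573.1 -272.2   50.5] F [-0.55 -1.46  1.09] T [-0.34  0.09 -0.  ] 6.1 2.999700754880905
```

View pics/b2.png

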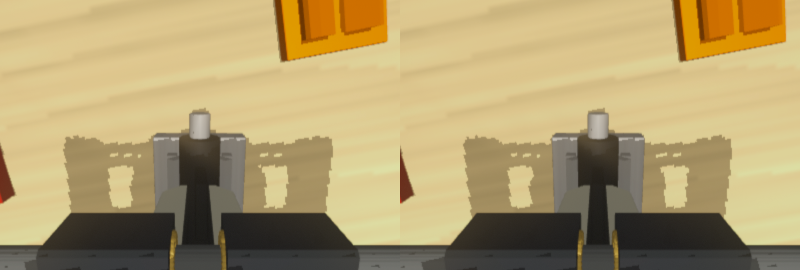

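The fin is now upright between the fingers, nose at (200,125) in the left half. On gripping, the arm was dragged 0.7 mm sideways. I'll open, re-centre, grip again, and check the fin in the V before lifting.

```bash
cat > f.py <<'E'
from bench import arm, eoat, planner, eyes
import numpy as np
from b import look
def st(t):
    s=arm.sense(); print(t,s["time_s"],np.round(s["position"],2),np.round(s["tcp_rot"],2),"F",np.round(s["contact_force"],2),"T",np.round(s["torque"],2),round(s["finger_gap"]*93,2),s["gripper_force"])
la=np.array([.186,.983,0]); P=np.array([573.3,-271.5,50.5])-1.0*la
eoat.move_gripper(.11,3); arm.move_l(P,v=50); st("moved")
eoat.move_gripper(0,3); arm.wait(.2); st("grip")
E
python3 f.py
```

```text
moved 10.35 [ 573.09 -272.57   50.49] [-180.      0.    -10.71] F [-0.56 -0.24 -1.04] T [ 0.05 -0.01 -0.07] 10.41 0.0
grip 10.8 [ 573.14 -272.37   50.48] [-179.99    0.    -10.7 ] F [-0.27  0.47 -0.21] T [ 0.08 -0.02 -0.04] 6.21 2.9989387840032578
```

```bash
cat > g.py <<'E'
from f import st
from bench import arm, eoat, planner, eyes
import numpy as np
from b import look
eoat.move_gripper(0,30); st("grip")
arm.move_l([573.1,-272.4,140],v=120); st("lifted")
a=np.radians(11.5); ax=np.array([np.cos(a),np.sin(a),0]); la=np.array([-ax[1],ax[0],0])
P=np.array([514.2,121.0,0])+13*ax-.8*la
arm.movep([*P[:2],140],[180,0,11.5]); st("over"); print(P)
arm.move_l([*P[:2],85],v=100); arm.wait(.2); st("low")
look("w_over",[])
E
sed -i 's/^la=/if __name__=="__main__":\n  la=/; s/^eoat/  eoat/' f.py; python3 g.py
cat > h.py <<'E'
from d import *
X,p=cloud("w_over"); X[X[...,2]>130]=np.nan
a=np.radians(11.5); o=np.array([514.2,121.])
x,y,z=np.moveaxis(X,-1,0); near=np.hypot(x-514,y-121)<80
prof(X,near,a,o,55,[(34,46),(46,70)])
prof(X,near&(z<35),a,o,22,[(-60,45),(20,45)])
o2=o+75*np.array([-np.sin(a),np.cos(a)])
near=np.hypot(x-o2[0],y-o2[1])<70; prof(X,near,a,o2,20,[(47,52),(52,70)])
o2=o+150*np.array([-np.sin(a),np.cos(a)])
near=np.hypot(x-o2[0],y-o2[1])<70; prof(X,near,a,o2,20,[(47,52),(52,70)])
E
python3 h.py
```

```text
grip 11.0167 [ 573.12 -272.38   50.51] [-179.99    0.    -10.7 ] F [ 0.1  -0.18  0.51] T [ 0.09  0.03 -0.04] 5.59 29.99861240386963
lifted 11.9167 [ 572.34 -272.27  139.16] [-1.7999e+02  1.1000e-01 -1.0700e+01] F [ 0.06  0.27 -1.28] T [ 0.06 -0.03 -0.04] 6.01 29.999448359012604
over 13.3917 [527.91 120.78 139.8 ] [179.92  -0.    11.31] F [-0.76 -0.38 -1.52] T [-0.05  0.03 -0.03] 6.01 29.99922662973404
[527.09851551 122.80784338   0.        ]
low 14.2917 [527.63 122.96  85.71] [-1.800e+02 -9.000e-02  1.149e+01] F [ 0.98 -0.56 -0.63] T [-0.   -0.02  0.  ] 5.94 29.999570846557617
(34, 46) 906 lat -12.0..12.0 mid -0.0 s 34.0..46.0
(46, 70) 682 lat -11.3..11.3 mid -0.0 s 46.0..60.3
(-60, 45) 1914 lat -19.7..66.1 mid 23.2 s -23.5..45.0
(20, 45) 678 lat -19.6..66.1 mid 23.2 s 20.0..45.0
(47, 52) 127 lat -6.0..5.5 mid -0.2 s 47.0..51.9
(52, 70) 204 lat -6.5..5.3 mid -0.6 s 52.0..59.1
(47, 52) 148 lat -6.7..5.3 mid -0.7 s 47.0..52.0
(52, 70) 232 lat -6.9..5.4 mid -0.7 s 52.0..59.1
```

View pics/w_over.png

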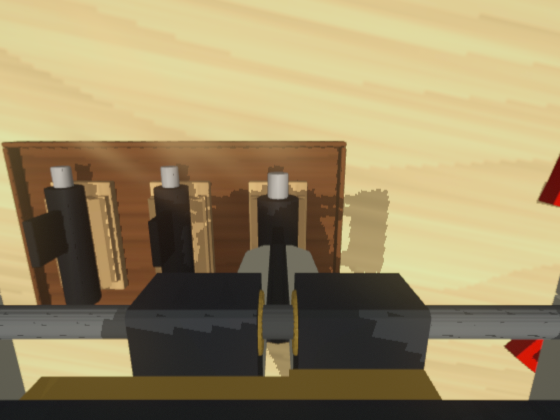

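The held follower sits over the empty cradle: nose at (278,185), the laid noses at (170,175) and (63,175). It is about 0.7 mm too far forward and 0.5 mm to the left. I'll correct that and lower it.

```bash
cat > k.py <<'E'
from f import st
from bench import arm, eoat, planner, eyes
import numpy as np
a=np.radians(11.5); ax=np.array([np.cos(a),np.sin(a),0]); la=np.array([-ax[1],ax[0],0])
P=np.array([514.2,121.0,0])+12.3*ax-1.3*la
arm.move_l([*P[:2],60],v=60); arm.wait(.2)
print(arm.move_l([*P[:2],43.5],v=15,threshold=5)); arm.wait(.3); st("down")
eoat.move_gripper(0,3); arm.wait(.3); st("soft")
E
python3 k.py
```

```text
True
down 16.3917 [526.48 122.75  44.38] [-179.96   -0.     11.52] F [ 0.1  -0.1   6.02] T [-0.04  0.03 -0.  ] 5.7 30.00208407640457
soft 16.9083 [526.14 122.7   43.64] [-1.7994e+02  5.0000e-02  1.1520e+01] F [0.72 0.45 2.37] T [ 0.15 -0.31  0.05] 6.07 3.0001794174313545
```

```bash
cat > l.py <<'E'
from f import st
from bench import arm, eoat, planner, eyes
import numpy as np
from b import look
eoat.move_gripper(.11,3)
arm.move_l([526.4,122.8,44.5],[180,0,11.5],v=30); st("recentred")
eoat.move_gripper(0,3); arm.wait(.2); st("square")
eoat.move_gripper(.12,3); eoat.move_gripper(.25,3); st("open")
arm.move_l([526.4,122.8,140],v=100)
arm.movep([520,115,220],[180,0,11.5]); arm.wait(.2); st("up")
look("w_final",[])
E
python3 l.py
cat > m.py <<'E'
from d import *
X,p=cloud("w_final"); X[X[...,2]>100]=np.nan
a=np.radians(11.5); x,y,z=np.moveaxis(X,-1,0)
for k in(0,75,150):
    o=np.array([514.2,121.])+k*np.array([-np.sin(a),np.cos(a)]); near=np.hypot(x-o[0],y-o[1])<70
    print(k); prof(X,near,a,o,20,[(48,70)]); prof(X,near,a,o,65,[(-60,70)]); prof(X,near,a,o,39,[(-60,-2),(34,60)]); q=near&(z>55); print(rect(X,q))
E
python3 m.py
```

```text
recentred 17.5 [526.35 122.85  44.52] [180.    0.   11.5] F [-0.55  0.66 -0.19] T [ 0.01  0.   -0.  ] 10.18 0.0
square 17.95 [526.39 122.75  44.5 ] [180.    0.   11.5] F [-0.23  0.05  1.16] T [ 0.   -0.05  0.02] 6.23 2.999933212995529
open 18.775 [526.39 122.78  44.5 ] [-180.     0.    11.5] F [-0.21  0.72 -0.43] T [ 0.02 -0.05 -0.  ] 23.08 0.0
up 20.5 [519.03 114.64 218.34] [180.     0.21  11.51] F [-0.33  0.54 -0.51] T [-0.    0.04 -0.03] 23.3 0.0
0
(48, 70) 126 lat -5.9..6.1 mid 0.1 s 48.0..58.9
(-60, 70) 183 lat -3.0..3.1 mid 0.0 s 1.8..31.0
(-60, -2) 482 lat -8.1..69.3 mid 30.6 s -44.5..-2.1
(34, 60) 142 lat -8.1..8.0 mid -0.0 s 34.0..44.6
(array([530.4, 124.3]), array([29.3,  6. ]), 11.5, 197)
75
(48, 70) 121 lat -6.2..5.5 mid -0.3 s 48.0..58.9
(-60, 70) 193 lat -3.4..2.9 mid -0.2 s 2.0..30.6
(-60, -2) 503 lat -69.9..69.8 mid -0.1 s -44.2..-2.1
(34, 60) 143 lat -9.5..7.6 mid -1.0 s 34.0..44.8
(array([515.5, 197.6]), array([29.2,  6.3]), 11.1, 268)
150
(48, 70) 130 lat -6.0..5.4 mid -0.3 s 48.0..58.8
(-60, 70) 219 lat -3.8..3.1 mid -0.4 s 1.5..31.1
(-60, -2) 474 lat -68.8..7.8 mid -30.5 s -44.5..-2.1
(34, 60) 148 lat -8.7..6.9 mid -0.9 s 34.0..44.8
(array([500.3, 270.9]), array([29.6,  6.9]), 11.5, 357)
```

View pics/w_final.png

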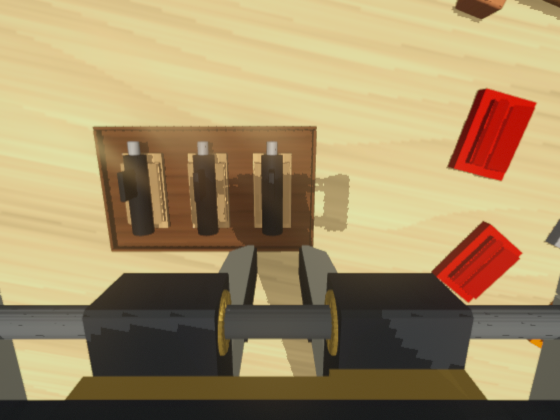

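The three noses at (133,147), (203,147) and (272,147) are in line, to 0.1 mm along the axis. The fin is upright and the yaw is 11.5°, so I'm handing in.

```bash
python3 -c "
from bench import arm
print(arm.sign_off())"
```

```text
the job is handed in; nothing more can be done
None
```

The follower was rolled upright in the V-block, then laid and released in the empty cradle, fin up and nose in line with the other two; the job was handed in at about 20.5 s, and the verdict was not shown.

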